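Empty the cup of hardware and find the long spacer

ROBOT

A 6-joint arm with a two-finger parallel gripper is mounted at the origin on the work surface. World frame = base frame: x ahead of the robot, y to its left, z up, the work surface at z = 0. Lengths are in m, angles in rad, forces in N, time in s.
With the tool pointing down it reaches from about 0.3 to 0.85 m from the base axis. Payload 4.2 kg.
Tool frame: the origin (TCP) lies between the finger pads; the fingertips stand 19 mm ahead of it and the grasp point (between the pads) is the TCP (tips_ahead is the distance from the TCP to the fingertips, in m); z points along the fingers, y is the line along which they close (so a half turn about z gives the same grasp; the last joint's range is limited). The gripper opens to 91 mm and grips with 3 to 60 N. Pads are 32 mm wide; open, the fingers measure 118 mm over their backs; the gripper's body (76 mm by 178 mm) begins 60 mm behind the grasp point.
Start: joints at [1.177, 0.32, 1.565, -0, 1.257, -0.02], TCP at [0.21, 0.535, 0.233] pointing down, gripper open.
Joint ranges: [-3.11, 3.11], [-0.84, 2.01], [0.21, 2.61], [-1.34, 4.49], [0.05, 2.63], [-2.56, 2.56]. Speed limits (rad/s): [2.57, 2.57, 3.14, 3.14, 3.14, 3.14].

INTERFACE

Orientations are given as [roll, pitch, yaw] about the fixed x, y, z axes, in that order (R = Rz(yaw) Ry(pitch) Rx(roll)).
In Python, from station import read_state, camera, get_calibration, hand_in, tips_ahead gives the robot as it stands.
- The arm moves only by the tool send_rows, never from a script. Its argument "deltas" is one flat list of numbers, 5 for each row, row after row: the shift along the tool's x, y, z in m, then the turn about the tool's z in rad, then the opening, from 0 (shut) to 1 (fully open). A call has 1 to 12 rows; each row is the pose to reach, as a shift and turn from the pose commanded when the call began, along the tool's axes at that moment; what a row does not reach only later rows make up. A row lasts 1/12 s, in which the tool goes at most 41.7 mm and 7.16 degrees, less where a joint would pass 70% of its speed; a pose out of reach is approached as far as the arm can. A call with a gripper value outside its range is refused whole. The fingers move at their own pace and stop on an object; "force" is the grip in N (left out, the last holds). Time passes only in rows, so rows that repeat a pose let the fingers close. It gives the time, the measured TCP pose, the force, the opening and the grip force at its end, in the units of the state.
- read_state(): the state, without advancing time (a new reading comes with each control period).
- camera(name): name is "side" or "top"; returns the picture (400x640x3 uint8, blue, green, red); there is no depth.
- get_calibration(name): a dict with "intrinsics" (3x3 intrinsics, pixels), "k1" (the pictures are not rectified: a ray, as slopes to the right and down, at radius r is drawn at 1 + k1 r^2 times it, then the intrinsics apply), "R" (3x3) and "t" (3): a world point X has camera coordinates R X + t. Camera axes: x right, y down, z forward; pixel columns grow to the right and rows downward; lengths in m; the calibration is good to about 2 mm. A picture is of the moment at which its call begins. get_calibration takes no time and is no camera call.
- hand_in(): hands the job in; it is judged then, once.
The state is a dict: "time": time; "joint_pos": joint angles; "dq": joint speeds; "joint_efforts": joint torques, N m; "ee_pos": TCP position; "eef_rot": TCP orientation; "wrist_force": force on the tool from outside, world axes, zero at the start; "wrist_torque": the same for the moment, N m; "gripper_width": finger opening in m; "finger_force": force on a finger pad.
Only numpy, scipy, OpenCV 4.12 (cv2) and the standard library are available. Lean on these libraries where they do the work, as an engineer would, in place of code of your own. Each camera call takes 0.05 s, during which the arm holds its last target. There are 200 camera calls.

TASK

Tip the aluminium cup out over the steel tray so that all five steel pieces land and stay in the tray, then stand the empty cup upright in the middle of the black rubber pad and let go of it. After that pick the long hexagonal spacer out of the tray and lay it down flat on the wooden block. Set the cup and the spacer down without dropping them, and leave the other tools and things on the bench where they are.

Things in the scene. Friction and masses are not known exactly. Their poses are not given: they have to be found in the camera images.
- cup: open round cup of thin plain aluminium, no handle, 78 mm tall, upright, five loose steel pieces in it. Outer radius 29 mm at the foot, growing evenly to 36 mm at the rim; wall 3 mm, bottom 5 mm. Origin: centre of its underside; z: its axis, to the mouth. About 0.13 kg empty, 0.32 kg full. The pieces drag and jam: to empty it for sure, tip it 20 to 40 degrees past level
- cup_rim (a point): centre of the cup's mouth, 78 mm above its origin; z as the cup's
- tray: fixed shallow open tray of bare sheet steel, 210 mm (its x) by 180 mm (its y) by 32 mm high outside, walls and floor 4 mm. Origin at the centre of its underside, z up
- pad: fixed black rubber pad, square, 90 x 90 x 6 mm, flat on the bench; origin at the centre of its underside (top is 6 mm above)
- block: fixed block of light wood, 100 mm (its x) by 80 mm (its y) by 30 mm high, flat top; origin at the centre of its underside
- long_spacer: the long one: a hexagonal steel spacer, 16 mm across flats (18.5 mm across corners), 58 mm long; origin at its middle, z along its length. Starts standing in the cup. Lying on a flat of its side its origin is 8 mm above what it lies on. About 80 g
- short_spacer: hexagonal steel spacer like the long one but only 24 mm long (16 mm across flats); origin at its middle, z along its length
- nut0: plain steel hexagon nut, 20 mm across flats (23 mm across corners), 12 mm thick; origin at its middle, z along its bore
- nut1: plain steel hexagon nut, 20 mm across flats (23 mm across corners), 12 mm thick; origin at its middle, z along its bore
- nut2: plain steel hexagon nut, 20 mm across flats (23 mm across corners), 12 mm thick; origin at its middle, z along its bore
- screwdriver: bystander: screwdriver with green handle lying on the bench near the robot; origin under its middle
- wrench: bystander: steel wrench lying on the bench beyond the tray
- bearing: bystander: ball bearing, plain steel ring 42 mm across, 13 mm high, lying flat; origin at the centre of its underside
- oil: bystander: small closed grey oil bottle, 48 mm across, 110 mm tall, upright; origin at the centre of its underside
- brush: bystander: hand brush lying on the bench to the robot's left
- hammer: bystander: hammer lying on the bench to the robot's right
- tape: bystander: roll of black tape, 72 mm across, 19 mm high, lying flat; origin at the centre of its underside
There are look-alikes about, which are no part of the job. What is meant by the pad is not white, and is the smaller of those in its own colour.

How it is judged:
By the outcome, as a careful person would: the job done as asked, in the order asked, and still so for the second after the job is handed in, with the robot touching nothing.
It also fails if it takes over 72 s, if anything falls off the work surface, if the arm or the gripper's body presses on something with over 40 N, if the wrist force passes 120 N, or if a joint passes its speed limit or range.

## Working session

There is one attempt and no reset: what is moved stays moved. The work goes in short steps, Python scripts to look and compute and a tool call to move; the robot and the scene stay as the last step left them, time stands still between calls to the robot, and variables do not carry over. Pictures are saved under pics/ and viewed, at most 10 in all, crops included, and the job is handed in when it is done.

Besides the shell and the picture viewer there is one more tool, called after "Emit:" by a JSON object that holds its "fn" and its "kwargs", one argument or row to a line. send_rows: Moves the arm, as the interface text tells. Its arguments: {"type":"object","properties":{"deltas":{"type":"array","items":{"type":"number"}},"force":{"type":"number"}},"required":["deltas"]}

```bash
ls; mkdir -p pics
python3 - <<'E'
from station import *
import cv2,json
for n in("top","side"):
    cv2.imwrite(f"pics/{n}0.png",camera(n)); c=get_calibration(n); print(n,c)
print(read_state(),tips_ahead)
E
```

```text
pics
top {'intrinsics': array([[370.00175606,   0.        , 320.4199103 ],
       [  0.        , 370.00175606, 193.75284879],
       [  0.        ,   0.        ,   1.        ]]), 'k1': -0.06383259843917227, 'R': array([[-0.014371  , -0.99978827,  0.01472735],
       [-0.99414156,  0.01270872, -0.10733617],
       [ 0.10712628, -0.0161836 , -0.9941137 ]]), 't': array([-0.0653813 ,  0.51153154,  1.09208106])}
side {'intrinsics': array([[496.48267806,   0.        , 319.98362803],
       [  0.        , 496.48267806, 194.79521103],
       [  0.        ,   0.        ,   1.        ]]), 'k1': -0.13589358532795578, 'R': array([[ 0.86926364, -0.49417003, -0.01329347],
       [-0.35066251, -0.59742807, -0.72119034],
       [ 0.34844876,  0.63156606, -0.6926094 ]]), 't': array([-0.48881112,  0.20870353,  1.65464961])}
{'time': 0.1, 'joint_pos': array([ 1.17702085e+00,  3.20267930e-01,  1.56552788e+00, -3.40741880e-05,
        1.25739274e+00, -1.99936325e-02]), 'dq': array([ 0.00123914, -0.00133565, -0.00357137, -0.00100407,  0.00183352,
       -0.00028452]), 'joint_efforts': array([-1.68372558e-04, -4.13334739e+01, -2.32509828e+01,  7.27690221e-02,
        4.21291986e-02, -7.11916687e-05]), 'ee_pos': array([0.20980492, 0.53492212, 0.23219269]), 'eef_rot': array([-3.13999643e+00,  4.85466016e-07,  2.76782134e+00]), 'wrist_force': array([ 0.30578337, -0.11431118, -0.15971242]), 'wrist_torque': array([-0.02494576, -0.01485153, -0.00302925]), 'finger_force': 0.0, 'gripper_width': 0.09140774743648174} 0.019
```

View pics/top0.png

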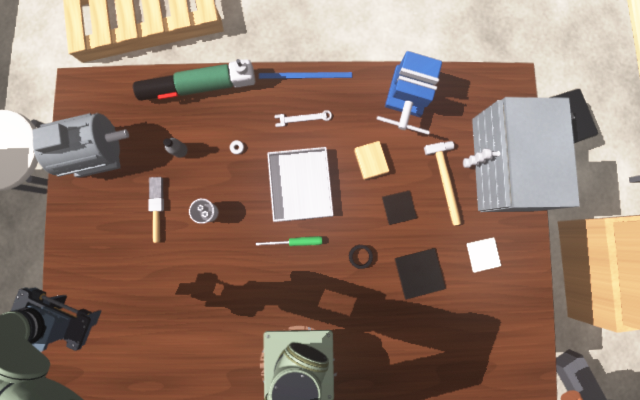

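View pics/side0.png

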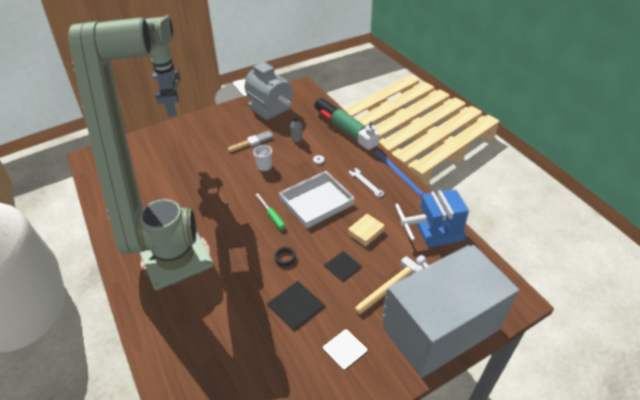

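The cup is the only round cup, at top (203,211). The steel tray is at (301,184) and the wood block at (372,160). Things that could be taken for the pad are the small black square (400,207), the large black square (420,273) and the white one (484,255). The black tape (362,256) is round and not a candidate. The pad is the small black one at (400,207). Next I measure by colour masks.

```bash
cat > h.py <<'E'
import numpy as np,cv2
from station import *
def ray(n,uv):
    c=get_calibration(n);K=c["intrinsics"];d=np.array([c["k1"],0,0,0,0])
    p=cv2.undistortPoints(np.array(uv,float).reshape(-1,1,2),K,d)[:,0]
    D=np.c_[p,np.ones(len(p))]@c["R"]; return -c["R"].T@c["t"],D
def onz(n,uv,z):
    o,D=ray(n,uv); return o+D*((z-o[2])/D[:,2])[:,None]
def px(n,X):
    c=get_calibration(n)
    return cv2.projectPoints(np.array(X,float).reshape(-1,1,3),cv2.Rodrigues(c["R"])[0],c["t"],c["intrinsics"],np.array([c["k1"],0,0,0,0.]))[0][:,0]
def blob(m,roi):
    x0,y0,x1,y1=roi; k=np.zeros_like(m);k[y0:y1,x0:x1]=m[y0:y1,x0:x1]
    c=max(cv2.findContours(k,0,1)[0],key=cv2.contourArea); return c
E
cat > m.py <<'E'
from h import *
im=cv2.imread("pics/top0.png");hsv=cv2.cvtColor(im,40);H,S,V=cv2.split(hsv)
def rep(name,m,roi,z):
    c=blob(m.astype(np.uint8)*255,roi);b=cv2.boxPoints(cv2.minAreaRect(c));W=onz("top",b,z)
    e=[W[1]-W[0],W[2]-W[1]];print(name,"px",b.mean(0).round(1),"ctr",W.mean(0).round(4),[(round(np.linalg.norm(q),4),round(np.degrees(np.arctan2(q[1],q[0])),1)) for q in e])
rep("pad",V<50,(375,180,425,230),.006)
rep("bigpad",V<50,(390,240,455,305),.006)
rep("block",(V>140)&(S>60),(345,130,400,190),.03)
rep("tray",(S<60)&(V>90),(260,140,340,230),.032)
rep("cup",(S<80)&(V>70),(185,195,222,228),.078)
rep("bearing",(S<70)&(V>90),(225,135,250,160),.013)
crop=cv2.resize(im[120:300,140:460],(800,450),interpolation=cv2.INTER_CUBIC)
cv2.imwrite("pics/crop1.png",crop)
E
python3 m.py
```

```text
Traceback (most recent call last):
  File "m.py", line 6, in <module>
    rep("pad",V<50,(375,180,425,230),.006)
    ~~~^^^^^^^^^^^^^^^^^^^^^^^^^^^^^^^^^^^
  File "m.py", line 4, in rep
    c=blob(m.astype(np.uint8)*255,roi);b=cv2.boxPoints(cv2.minAreaRect(c));W=onz("top",b,z)
  File "h.py", line 14, in blob
    c=max(cv2.findContours(k,0,1)[0],key=cv2.contourArea); return c
ValueError: max() iterable argument is empty
```

```bash
sed -i 's/V<50/(S<110)\&(V<90)/; ' m.py; sed -i '3i print(hsv[207,400],hsv[273,420],hsv[215,430],hsv[184,301],hsv[150,272],hsv[160,372],hsv[222,203])' m.py; sed -i 's/^rep(/#rep(/' m.py; sed -i 's/^#rep(\(.*\)$/try: rep(\1\nexcept Exception as e: print("fail",e)/' m.py; python3 m.py
```

```text
[ 9 57 63] [ 7 40 57] [ 10 144 138] [150   2 249] [  8 131 146] [ 25  60 254] [158   4 241]
pad px [399.2 207.2] ctr [ 0.4681 -0.3159  0.006 ] [(np.float64(0.0901), np.float64(-77.4)), (np.float64(0.0885), np.float64(-168.7))]
bigpad px [419.8 273.2] ctr [ 0.2654 -0.3729  0.006 ] [(np.float64(0.1312), np.float64(-76.6)), (np.float64(0.1285), np.float64(-166.9))]
block px [372. 155.] ctr [ 0.6287 -0.2326  0.03  ] [(np.float64(0.168), np.float64(-90.4)), (np.float64(0.1569), np.float64(177.7))]
tray px [299.8 184. ] ctr [ 0.5417 -0.0104  0.032 ] [(np.float64(0.1871), np.float64(-85.2)), (np.float64(0.2154), np.float64(-175.7))]
cup px [203.5 210.5] ctr [0.4611 0.2664 0.078 ] [(np.float64(0.0846), np.float64(-90.7)), (np.float64(0.0721), np.float64(-179.2))]
bearing px [236.5 147. ] ctr [0.662  0.1867 0.013 ] [(np.float64(0.0418), np.float64(-44.4)), (np.float64(0.043), np.float64(-135.6))]
```

View pics/crop1.png

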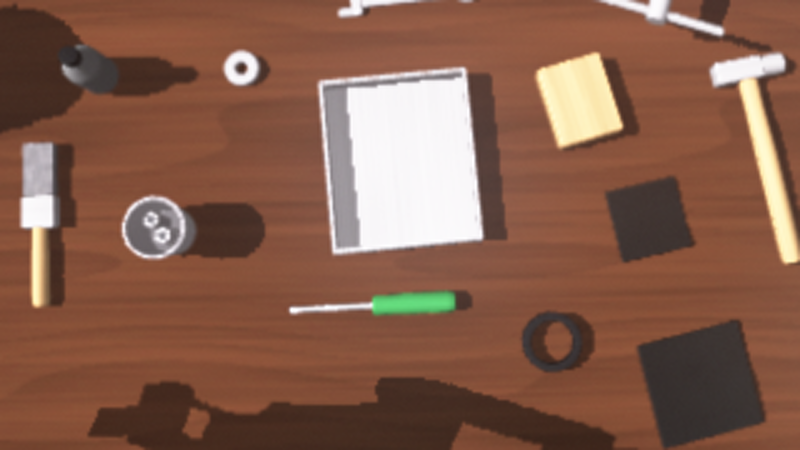

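```bash
cat >> h.py <<'E'
from scipy.spatial.transform import Rotation as Ro
def go(x,y,z,yawdeg):
    s=read_state();R=Ro.from_euler("xyz",s["eef_rot"]);d=R.inv().apply(np.array([x,y,z])-s["ee_pos"])
    t=-(np.radians(yawdeg)-s["eef_rot"][2]);t=(t+np.pi)%(2*np.pi)-np.pi
    print("delta",d.round(4),"turn",round(t,3)," axes x,y in world:",R.apply(np.eye(3)[:2]).round(3).tolist())
E
python3 - <<'E'
from h import *
f=lambda a:np.array(a)/2.5+[140,120]-0.3
cup=onz("top",f([[154,227]]),.078);print("cup",cup)
o=onz("top",f([[123,227],[185,227],[154,196],[154,258]]),.078);print(o)
W=onz("top",f([[537,70],[598,53],[622,128],[562,148]]),.03);print("block",W,W.mean(0))
for a,b in((0,1),(1,2),(2,3),(3,0)): q=W[b]-W[a];print(np.linalg.norm(q),np.degrees(np.arctan2(q[1],q[0])))
W=onz("top",f([[320,81],[466,69],[483,240],[334,253]]),.032);print("tray",W,W.mean(0))
# side check
print("side px cup rim",px("side",[[*cup[0,:2],.078],[*cup[0,:2],0]]),"pad",px("side",[[.468,-.316,.006]]),"block",px("side",[[.616,-.226,.03]]),"tray",px("side",[[.5417,-.0104,.004]]))
go(cup[0,0],cup[0,1],.14,94.5)
E
```

```text
cup [[0.46103885 0.27265419 0.078     ]]
[[0.46145237 0.30878608 0.078     ]
 [0.46061924 0.23664189 0.078     ]
 [0.49696674 0.27333857 0.078     ]
 [0.42534868 0.27202495 0.078     ]]
block [[ 0.65132992 -0.17903438  0.03      ]
 [ 0.67209455 -0.25510382  0.03      ]
 [ 0.57800431 -0.28149473  0.03      ]
 [ 0.55413077 -0.20710561  0.03      ]] [ 0.61388989 -0.23068463  0.03      ]
0.07885258182085816 -74.731971575996
0.09772130146922767 -164.33198110295126
0.0781260934910353 107.79288311565905
0.10117148294658941 16.108785123928104
tray [[ 0.64014133  0.086893    0.032     ]
 [ 0.6529853  -0.09170469  0.032     ]
 [ 0.44347962 -0.10874192  0.032     ]
 [ 0.43030185  0.06986806  0.032     ]] [ 0.54172702 -0.01092139  0.032     ]
side px cup rim [[262.67674634 150.7284976 ]
 [264.45216354 165.91662518]] pad [[342.70327178 265.0416913 ]] block [[365.87541004 225.61807405]] tray [[316.50662186 200.77161834]]
delta [-0.3296 -0.1523  0.0924] turn 1.118  axes x,y in world: [[-0.931, 0.365, -0.0], [0.365, 0.931, -0.002]]
```

Emit:
{"fn": "send_rows", "kwargs": {
  "deltas": [-0.33, -0.152, 0.06, 1.118, 1, -0.33, -0.152, 0.06, 1.118, 1, -0.33, -0.152, 0.06, 1.118, 1, -0.33, -0.152, 0.06, 1.118, 1, -0.33, -0.152, 0.06, 1.118, 1, -0.33, -0.152, 0.06, 1.118, 1, -0.33, -0.152, 0.06, 1.118, 1, -0.33, -0.152, 0.06, 1.118, 1, -0.33, -0.152, 0.06, 1.118, 1, -0.33, -0.152, 0.06, 1.118, 1, -0.33, -0.152, 0.092, 1.118, 1, -0.33, -0.152, 0.092, 1.118, 1],
  "force": 12
}}

```text
time: 1.1
ee_pos: [0.4591, 0.2714, 0.1368]
eef_rot: [-3.133, 0.004, 1.649]
wrist_force: [-1.2, -0.5, -0.9]
gripper_width: 0.0912
finger_force: 0.0
```

Emit:
{"fn": "send_rows", "kwargs": {
  "deltas": [0.001, 0.002, 0.035, 0, 1, 0.001, 0.002, 0.07, 0, 1, 0.001, 0.002, 0.097, 0, 1, 0.001, 0.002, 0.097, 0, 1, 0.001, 0.002, 0.097, 0, 0.6, 0.001, 0.002, 0.097, 0, 0.6, 0.001, 0.002, 0.097, 0, 0.6, 0.001, 0.002, 0.097, 0, 0.6, 0.001, 0.002, 0.097, 0, 0.6, 0.001, 0.002, 0.097, 0, 0.6],
  "force": 12
}}

```text
time: 1.93
ee_pos: [0.4641, 0.2751, 0.0459]
eef_rot: [3.139, -0.002, 1.65]
wrist_force: [-3.2, 0.8, 7.5]
gripper_width: 0.0702
finger_force: 12.0
```

Emit:
{"fn": "send_rows", "kwargs": {
  "deltas": [0, 0, 0, 0, 0.6, 0, 0, 0, 0, 0.6]
}}

```text
time: 2.1
ee_pos: [0.4641, 0.2752, 0.0459]
eef_rot: [3.139, -0.002, 1.65]
wrist_force: [-3.7, 0.9, 7.7]
gripper_width: 0.0702
finger_force: 12.0
```

Run:
```python
from h import *
s=read_state();print(s["ee_pos"],s["eef_rot"],s["wrist_force"],s["gripper_width"],s["finger_force"])
cv2.imwrite("pics/s1.png",cv2.resize(camera("side")[90:190,180:340],(800,500),interpolation=2))
```

```text
[0.46413352 0.27515276 0.04592781] [ 3.13920089e+00 -1.73707703e-03  1.64960406e+00] [-3.7100143   0.9385325   7.68341947] 0.07015279147072122 12.000343952859112
```

View pics/s1.png

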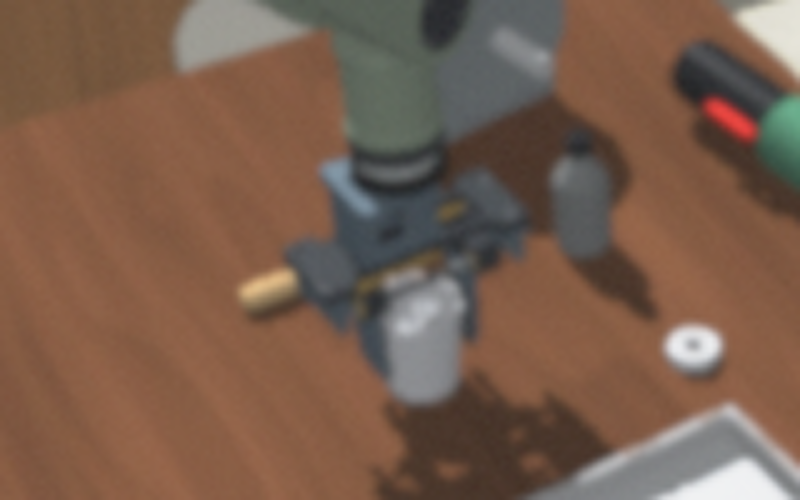

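The cup is held upright near its rim, with contact about 68 mm up. I will lean its foot over the tray's left wall and use that wall as a lever to tip it.

Emit:
{"fn": "send_rows", "kwargs": {
  "deltas": [0, 0, -0.015, 0, 0.6, 0, 0, -0.03, 0, 0.6, 0, 0, -0.03, 0, 0.6, 0, 0, -0.03, 0, 0.6],
  "force": 15
}}

```text
time: 2.48
ee_pos: [0.4642, 0.2747, 0.0747]
eef_rot: [3.139, -0.001, 1.65]
wrist_force: [-0.2, -0.4, -2.5]
gripper_width: 0.0701
finger_force: 15.0
```

Run:
```python
from h import *
s=read_state();print(s["wrist_force"])
go(.530,.124,.060,94.65)
cv2.imwrite("pics/s2.png",cv2.resize(camera("side")[90:190,180:340],(800,500),interpolation=2))
```

```text
[-0.15604227 -0.35890706 -2.54583211]
delta [-0.1555  0.0536  0.0147] turn -0.002  axes x,y in world: [[-0.079, 0.997, 0.001], [0.997, 0.079, 0.002]]
```

View pics/s2.png

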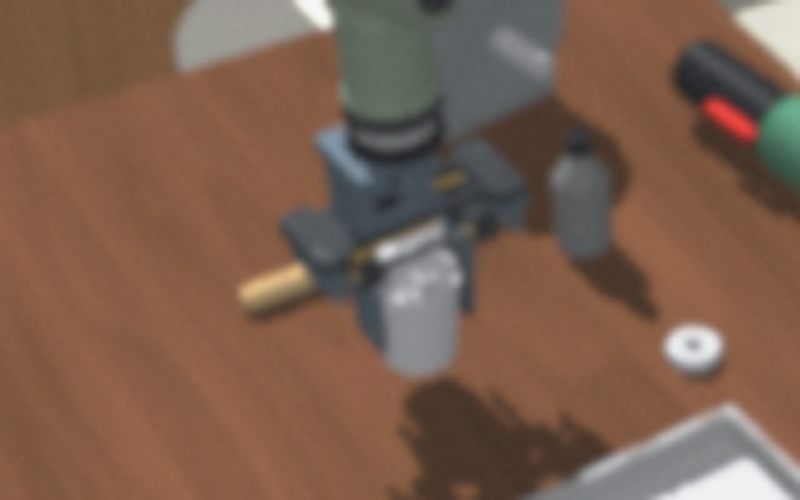

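The cup is lifted and hangs upright (foot at crop (420,370)), with no slip. I carry it to the left wall of the tray.

Emit:
{"fn": "send_rows", "kwargs": {
  "deltas": [-0.03, 0.01, 0, 0, 0.6, -0.06, 0.02, 0, 0, 0.6, -0.09, 0.03, 0, 0, 0.6, -0.12, 0.04, 0, 0, 0.6, -0.145, 0.05, 0, 0, 0.6, -0.155, 0.0535, 0.008, 0, 0.6, -0.155, 0.0535, 0.017, 0, 0.6, -0.155, 0.0535, 0.017, 0, 0.6]
}}

```text
time: 3.2
ee_pos: [0.527, 0.1239, 0.0541]
eef_rot: [-3.136, 0.0, 1.648]
wrist_force: [-1.0, -0.2, -3.5]
gripper_width: 0.0699
finger_force: 15.0
```

Emit:
{"fn": "send_rows", "kwargs": {
  "deltas": [-0.006, 0, 0, 0, 0.6, -0.012, 0, -0.001, 0, 0.6, -0.018, 0, -0.004, 0, 0.6, -0.024, 0, -0.006, 0, 0.6, -0.03, 0, -0.008, 0, 0.6, -0.036, 0, -0.009, 0, 0.6, -0.042, 0, -0.009, 0, 0.6, -0.047, 0, -0.009, 0, 0.6, -0.047, 0, -0.009, 0, 0.6]
}}

```text
time: 3.95
ee_pos: [0.5335, 0.0765, 0.0665]
eef_rot: [3.14, -0.0, 1.649]
wrist_force: [0.4, 1.6, -0.4]
gripper_width: 0.0698
finger_force: 15.0
```

Run:
```python
from h import *
a=cv2.resize(camera("side")[120:230,230:370],(510,400),interpolation=2);b=cv2.resize(camera("top")[130:230,230:330],(290,400)[:1]*1+(400,),interpolation=2)
cv2.imwrite("pics/s3.png",np.hstack([a,b]))
```

```text
(no output)
```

View pics/s3.png

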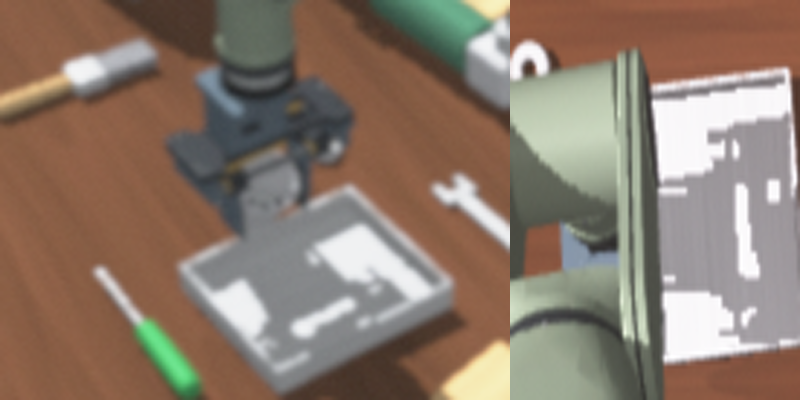

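The lean works at low force; the cup is at about 45° with its mouth over the tray. I continue past level.

Emit:
{"fn": "send_rows", "kwargs": {
  "deltas": [-0.006, 0, 0.001, 0, 0.6, -0.012, 0, 0.004, 0, 0.6, -0.018, 0, 0.008, 0, 0.6, -0.023, 0, 0.012, 0, 0.6, -0.028, 0, 0.016, 0, 0.6, -0.033, 0, 0.02, 0, 0.6, -0.036, 0, 0.023, 0, 0.6, -0.039, 0, 0.026, 0, 0.6, -0.041, 0, 0.029, 0, 0.6, -0.041, 0, 0.029, 0, 0.6]
}}

```text
time: 4.88
ee_pos: [0.5361, 0.0358, 0.0364]
eef_rot: [-3.141, 0.0, 1.65]
wrist_force: [0.2, -1.8, 3.0]
gripper_width: 0.0699
finger_force: 15.0
```

Run:
```python
from h import *
s=read_state();print(s["ee_pos"],s["wrist_force"])
a=cv2.resize(camera("side")[120:230,230:370],(510,400),interpolation=2);b=cv2.resize(camera("top")[130:230,230:330],(290,400)[:1]*1+(400,),interpolation=2)
cv2.imwrite("pics/s4.png",np.hstack([a,b]))
```

```text
[0.53607942 0.03578348 0.03641151] [ 0.16235337 -1.81231608  3.03086752]
```

View pics/s4.png

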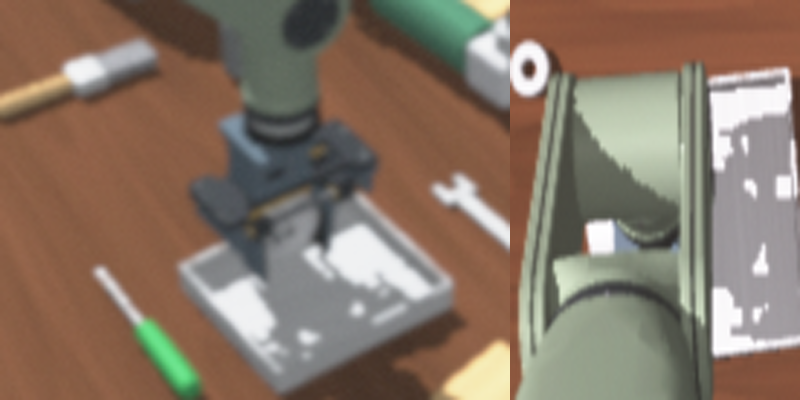

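Emit:
{"fn": "send_rows", "kwargs": {
  "deltas": [-0.002, 0, 0.003, 0, 0.6, -0.003, 0, 0.006, 0, 0.6, -0.004, 0, 0.009, 0, 0.6, -0.004, 0, 0.009, 0, 0.6]
}}

```text
time: 5.32
ee_pos: [0.5364, 0.0321, 0.0274]
eef_rot: [-3.141, 0.0, 1.65]
wrist_force: [-0.6, -3.8, 2.5]
gripper_width: 0.0698
finger_force: 15.0
```

Emit:
{"fn": "send_rows", "kwargs": {
  "deltas": [0.003, 0, 0, 0, 0.6, 0.006, 0, 0, 0, 0.6, 0.009, 0, 0, 0, 0.6, 0.009, 0, 0, 0, 0.6]
}}

```text
time: 5.65
ee_pos: [0.5359, 0.0419, 0.0283]
eef_rot: [3.141, -0.0, 1.65]
wrist_force: [-0.0, -2.8, 4.9]
gripper_width: 0.0698
finger_force: 15.0
```

Emit:
{"fn": "send_rows", "kwargs": {
  "deltas": [-0.01, 0, 0, 0, 0.6, 0.002, 0, 0, 0, 0.6, -0.01, 0, -0.004, 0, 0.6, 0.002, 0, 0, 0, 0.6, -0.01, 0, 0, 0, 0.6, 0.002, 0, 0, 0, 0.6, -0.01, 0, -0.004, 0, 0.6, 0.002, 0, 0, 0, 0.6, 0.003, 0, 0, 0, 0.6, 0.003, 0, 0, 0, 0.6]
}}

```text
time: 6.48
ee_pos: [0.5358, 0.0438, 0.0283]
eef_rot: [3.141, 0.0, 1.65]
wrist_force: [-0.0, -1.5, 2.2]
gripper_width: 0.0696
finger_force: 15.0
```

Run:
```python
from h import *
s=read_state();print(s["ee_pos"],s["wrist_force"])
a=cv2.resize(camera("side")[130:220,255:370],(511,400),interpolation=2);b=cv2.resize(camera("top")[130:230,230:340],(289,400)[:1]*1+(400,),interpolation=2)
cv2.imwrite("pics/s5.png",np.hstack([a,b]))
```

```text
[0.53580997 0.04384849 0.02825892] [-0.00294729 -1.5152433   2.18264466]
```

View pics/s5.png

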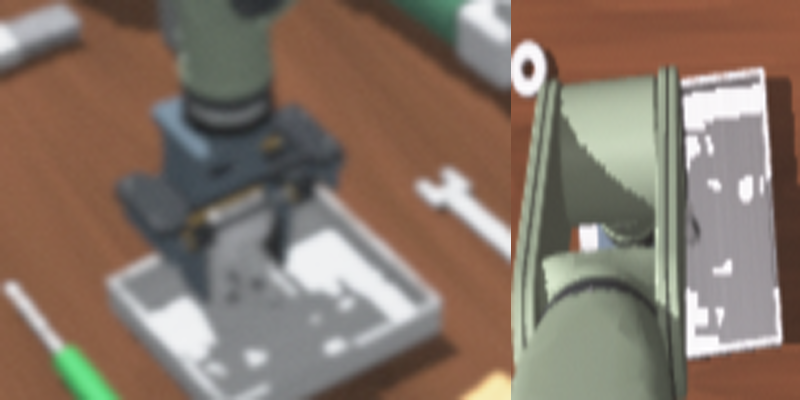

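The cup is about 110° over, with pieces on the tray floor at its mouth (side crop (240,290)). I back it off so they slide clear, shake it, then lift to weigh it.

Emit:
{"fn": "send_rows", "kwargs": {
  "deltas": [0.004, 0, -0.003, 0, 0.6, 0.007, 0, -0.006, 0, 0.6, 0.001, 0, -0.006, 0, 0.6, 0.008, 0, -0.008, 0, 0.6, 0.001, 0, -0.006, 0, 0.6, 0.008, 0, -0.008, 0, 0.6, 0.001, 0, -0.006, 0, 0.6, 0.008, 0, -0.008, 0, 0.6, 0.008, 0, -0.008, 0, 0.6]
}}

```text
time: 7.33
ee_pos: [0.5348, 0.0529, 0.036]
eef_rot: [-3.142, -0.001, 1.649]
wrist_force: [-0.1, 0.5, -0.8]
gripper_width: 0.0699
finger_force: 15.0
```

Emit:
{"fn": "send_rows", "kwargs": {
  "deltas": [0.0, 0, -0.015, 0, 0.6, 0.0, 0, -0.03, 0, 0.6, 0.0, 0, -0.045, 0, 0.6, 0.0, 0, -0.06, 0, 0.6, 0.0, 0, -0.07, 0, 0.6, 0.0, 0, -0.08, 0, 0.6, 0.0, 0, -0.08, 0, 0.6, 0.0, 0, -0.08, 0, 0.6, 0.0, 0, -0.08, 0, 0.6]
}}

```text
time: 8.08
ee_pos: [0.5343, 0.0524, 0.1152]
eef_rot: [-3.14, -0.0, 1.65]
wrist_force: [-0.3, -0.3, -0.4]
gripper_width: 0.0696
finger_force: 15.0
```

Run:
```python
from h import *
s=read_state();print(s["ee_pos"],s["wrist_force"],s["wrist_torque"])
a=cv2.resize(camera("side")[130:220,255:370],(511,400),interpolation=2);b=cv2.resize(camera("top")[130:230,230:340],(289,400)[:1]*1+(400,),interpolation=2)
cv2.imwrite("pics/s6.png",np.hstack([a,b]))
```

```text
[0.53426059 0.05236841 0.11523557] [-0.30247991 -0.33433774 -0.36838122] [-0.13185994  0.07240782 -0.00988861]
```

View pics/s6.png

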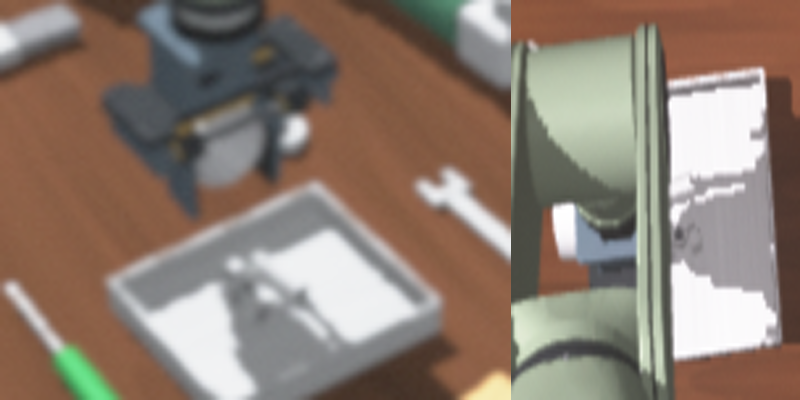

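Emit:
{"fn": "send_rows", "kwargs": {
  "deltas": [-0.01, 0, 0, 0, 0.6, -0.01, 0, 0, 0, 0.6, -0.01, 0, 0, 0, 0.6, -0.01, 0, 0, 0, 0.6],
  "force": 6
}}

```text
time: 8.52
ee_pos: [0.5356, 0.0421, 0.1157]
eef_rot: [-3.141, -0.0, 1.649]
wrist_force: [0.4, 0.6, -1.1]
gripper_width: 0.0702
finger_force: 6.0
```

```bash
cat > look.py <<'E'
from h import *
import sys
F=[];
for i in range(4):
    a=camera("side");F.append(read_state()["wrist_force"])
s=read_state();print(s["ee_pos"],np.mean(F,0).round(2),s["wrist_torque"],s["gripper_width"],s["time"])
P=s["ee_pos"]+[0,0,.022];print("P px",px("side",[P])[0])
# cup mask: bright low-saturation around P outside gripper (gripper is bluish/dark)
u,v=px("side",[P])[0].astype(int);c=a[v-30:v+45,u-35:u+35]
hs=cv2.cvtColor(c,40);S,V=hs[...,1],hs[...,2]
for r in range(0,75,3): print("".join(('#' if V[r,k]>150 else '+' if V[r,k]>95 else '-') if S[r,k]<55 else '.' for k in range(0,70,1)))
cv2.imwrite(sys.argv[1],a)
E
python3 look.py pics/n1.png
```

```text
[0.53562294 0.04250584 0.11594077] [ 0.02  0.63 -0.78] [-0.09984232  0.01783169 -0.03762043] 0.0701823640284508 8.7167
P px [307.0921043  165.68368941]
+..............-++#.#.+-----++++++++++++----..+--++...................
.................+++...+------------------------------................
..................---.+...+++.----.----------------------.............
...................-----++....+-----------...---------------..........
...................--..--------------------------------------.........
...........++++..+---.---.---------------------------------...........
........-----------------.------------...--------------.---...........
.........----------------------..........---+++-----..................
..........-----+++-------............+++++-----+#####.................
............-------------------+++++++####++++-+++++..................
...............---------..-----++#######++++++---.....................
..................----------++#########+++++++--......................
.....................-------+++++######+++++++-.....####..............
.......................------+++++#####++++++######+++#####...........
.........................----+++++++##+#++++++++++++++++++###.........
............................+++++++###+++++++++++++++++++++++####.....
..........................####+++++#####+++++++++++##########+++####..
....................######+++++++++#############################+++###
.............######++++++++++++++##################################+++
.......######+++++++++++++++++++######################################
.......+#####+++++++++++++############++##############################
........+++#####++++###############++++++#########++##################
..........+++##########################++++###########################
.............+++#########################++++++++++###################
...............++++######################++++++++++++++##########+++++
```

Cup hangs upright and empty (force change about 1.8 N, matching the five pieces). Now to the pad.

```bash
python3 -c "
from h import *
go(.468,-.316,.116,94.65);print(read_state()['joint_pos'].round(2))"
```

```text
delta [-3.52e-01 -9.57e-02 -1.00e-04] turn -0.002  axes x,y in world: [[-0.079, 0.997, 0.0], [0.997, 0.079, 0.0]]
[ 0.06  0.36  1.82  0.    0.96 -0.02]
```

Emit:
{"fn": "send_rows", "kwargs": {
  "deltas": [-0.01, -0.003, 0, 0, 0.6, -0.03, -0.008, 0, 0, 0.6, -0.055, -0.015, 0, 0, 0.6, -0.085, -0.023, 0, 0, 0.6, -0.115, -0.031, 0, 0, 0.6, -0.145, -0.04, 0, 0, 0.6, -0.175, -0.048, 0, 0, 0.6, -0.205, -0.056, 0, 0, 0.6, -0.235, -0.064, 0, 0, 0.6, -0.265, -0.072, 0, 0, 0.6, -0.29, -0.079, 0, 0, 0.6, -0.31, -0.084, 0, 0, 0.6],
  "force": 8
}}

```text
time: 9.72
ee_pos: [0.4752, -0.2757, 0.116]
eef_rot: [-3.141, 0.001, 1.649]
wrist_force: [1.7, -0.1, -1.1]
gripper_width: 0.0697
finger_force: 8.0
```

Emit:
{"fn": "send_rows", "kwargs": {
  "deltas": [-0.015, -0.004, 0, 0, 0.6, -0.03, -0.008, 0, 0, 0.6, -0.038, -0.0105, 0, 0, 0.6, -0.042, -0.0115, 0, 0, 0.6, -0.042, -0.0115, 0.01, 0, 0.6, -0.042, -0.0115, 0.025, 0, 0.6, -0.042, -0.0115, 0.04, 0, 0.6, -0.042, -0.0115, 0.05, 0, 0.6, -0.042, -0.0115, 0.05, 0, 0.6, -0.042, -0.0115, 0.05, 0, 0.6, -0.042, -0.0115, 0.05, 0, 0.6]
}}

```text
time: 10.63
ee_pos: [0.4687, -0.3159, 0.0663]
eef_rot: [3.141, 0.0, 1.65]
wrist_force: [0.8, -0.4, -1.2]
gripper_width: 0.07
finger_force: 8.0
```

```bash
python3 look.py pics/n2.png
python3 - <<'E'
from h import *
im=camera("top");cv2.imwrite("pics/t2.png",im);h=cv2.cvtColor(im,40)
c=h[190:226,375:425]
for r in c: print("".join('.' if p[1]>100 else '#' if p[2]>140 else '+' if p[2]>85 else ' ' for p in r))
print(px("top",[[.468,-.316,.006],[.468,-.316,.084]]))
E
```

```text
[ 0.46863983 -0.31619424  0.06664998] [-0.35  0.22 -0.71] [-0.0969428   0.05579555  0.01497431] 0.07021413836856813 10.8333
P px [343.42132322 248.69452725]
#########++++++++#.....+-------------------------------+..............
###++++++++++----++.#...-----------------------------------+..........
+++++++-.........---+....+----------------------------------+++.......
++-...............----.....+++----------------------------------+.....
...................------..+#....-..-----.----------------------......
..................------.---++++.------------------------------.......
......++-++--------------.-----------.-------------------.....+.......
......--++--------------.--------------+....---+++++----..............
.......---------------------------+++++###+++-------..................
........-------------------...+++++++++++++++##++-....................
...........----+++++++-----.------++++++++++####+-....................
.............-------------.-----+++#####++++++++-.....................
................----------.---++#########+++++++......................
...................-
[... 2026 characters left out ...]
 +##############++ +++++##+++
............          +##############++++++ ++++++
............         +###############+++++++++    
............         +##############+++##+++###+++
............+       +###############+++##+++#####+
.............       +###############++###++#######
.............       +##############++###+++#######
.............      +###############++###+++#######
.............      +##############++###++++#######
.............     ++##############+####++++#######
..............    +##############++####++#########
..............   ++#############++####+++#########
.................+##############+####++++#########
[[399.25359873 207.20236071]
 [405.35970187 205.27433019]]
```

Emit:
{"fn": "send_rows", "kwargs": {
  "deltas": [0, 0, 0.004, 0, 0.6, 0, 0, 0.008, 0, 0.6, 0, 0, 0.011, 0, 0.6, 0, 0, 0.012, 0, 0.6, 0, 0, 0.012, 0, 0.6],
  "force": 6
}}

```text
time: 11.3
ee_pos: [0.469, -0.3169, 0.0545]
eef_rot: [3.14, 0.002, 1.65]
wrist_force: [0.7, -0.7, 4.0]
gripper_width: 0.0701
finger_force: 6.0
```

Emit:
{"fn": "send_rows", "kwargs": {
  "deltas": [0, 0, 0.001, 0, 0.6, 0, 0, 0.002, 0, 0.6, 0, 0, 0.003, 0, 0.6, 0, 0, 0.003, 0, 0.6],
  "force": 4
}}

```text
time: 11.63
ee_pos: [0.4682, -0.316, 0.0508]
eef_rot: [-3.142, -0.0, 1.65]
wrist_force: [-0.4, -0.5, 3.4]
gripper_width: 0.0704
finger_force: 4.0
```

Emit:
{"fn": "send_rows", "kwargs": {
  "deltas": [0, 0, 0, 0, 0.79, 0, 0, 0, 0, 0.82, 0, 0, 0, 0, 0.9, 0, 0, 0, 0, 1, 0, 0, 0, 0, 1, 0, 0, 0, 0, 1, 0, 0, -0.03, 0, 1, 0, 0, -0.06, 0, 1, 0, 0, -0.09, 0, 1, 0, 0, -0.09, 0, 1]
}}

```text
time: 12.47
ee_pos: [0.4712, -0.3181, 0.1469]
eef_rot: [3.133, 0.007, 1.65]
wrist_force: [0.7, -1.1, 0.2]
gripper_width: 0.0911
finger_force: 0.0
```

Emit:
{"fn": "send_rows", "kwargs": {
  "deltas": [0.02, -0.04, 0, 0, 1, 0.04, -0.08, 0, 0, 1, 0.06, -0.12, 0, 0, 1, 0.08, -0.16, 0, 0, 1, 0.1, -0.2, -0.03, 0, 1, 0.1, -0.22, -0.06, 0, 1, 0.1, -0.22, -0.06, 0, 1, 0.1, -0.22, -0.06, 0, 1]
}}

```text
time: 13.13
ee_pos: [0.24, -0.2339, 0.203]
eef_rot: [3.138, 0.004, 1.648]
wrist_force: [0.0, -0.4, 0.2]
gripper_width: 0.0913
finger_force: 0.0
```

```bash
cat > t.py <<'E'
from h import *
im=camera("top");si=camera("side");cv2.imwrite("pics/t3.png",im);cv2.imwrite("pics/si3.png",si)
h=cv2.cvtColor(im,40)
for r in h[188:226,375:428]: print("".join('.' if p[1]>100 else '#' if p[2]>140 else '+' if p[2]>85 else ' ' for p in r))
print(px("top",[[.468,-.316,.006],[.468,-.316,.084]]), read_state()["ee_pos"])
a=cv2.resize(si[165:235,270:360],(514,400),interpolation=2);b=cv2.resize(im[140:228,262:342],(286,315),interpolation=2)
cv2.imwrite("pics/tray.png",np.hstack([a,np.vstack([b,np.zeros((85,286,3),np.uint8)])]))
t=cv2.cvtColor(im[140:228,262:342],6)
for r in t: print("".join("%x"%(v//16) for v in r))
E
python3 t.py
```

```text
.....................................................
.....................................................
.....................................................
...............................+   ..................
...........................+       +.................
......................+         ++########...........
...................           +#############.........
..............+              +###############........
..........+                 +####+++++########.......
.......+                   +###+++++++#########+.....
........                  +###+++++++++#########+....
........                 +#######++++++#########+....
........                +###########+++##########+...
........+              +#############+++#########+...
........+             +###############++##########+..
.........             +###############++##########+..
.........             #################+##########+..
.........+           +##################+#########+..
..........           +##################+#########+..
..........           +##################+#########+..
..........          
[... 7476 characters left out ...]
eeccbbba98886656666666666666666666666666666665665665
66666666667eeffeedddcbbbba988877666666665555666666666666666666666666666666666666
66666666667abbba9998776666666666666666666666666666666666666666666666666666666666
66666666666766666666666666666666666666666666666666666666666666666666666666666666
66666666666666666666666666666666666666666666666666666666666666666666666666666666
66666666666666666666666666666666666666666666666666666666666666666666666666666666
66666666666666666666666666666666666666666666666666666666666666666666666666666666
66666666666666666666666666666666666666666666666666666666666666666666666666666666
66666666666666666666666666666666666666666666666666666666666666666666666666666666
```

Run:
```python
from h import *
im=cv2.imread("pics/t3.png");h=cv2.cvtColor(im,40)
m=((h[...,1]<100)&(h[...,2]>90)).astype(np.uint8)*255
c=blob(m,(385,185,432,226))[:,0]
r=c[c[:,0].argmax()];l=c[c[:,0].argmin()];t=c[c[:,1].argmin()];b=c[c[:,1].argmax()]
print(l,r,t,b)
print("y rim",onz("top",[r+[.0,0]],.084)[0,1]+.036,"y foot",onz("top",[l],.006)[0,1]-.029,"x top",onz("top",[t],.084)[0,0]-.036,"x bot",onz("top",[b],.084)[0,0]+.036)
go(.468,-.333,.147,94.65)
```

```text
[396 205] [425 209] [410 192] [411 219]
y rim -0.33696899734401453 y foot -0.33508989562909697 x top 0.47035364370094596 x bot 0.46420082718065603
delta [-0.1164  0.2182  0.0543] turn -0.003  axes x,y in world: [[-0.078, 0.997, -0.001], [0.997, 0.078, 0.001]]
```

View pics/tray.png

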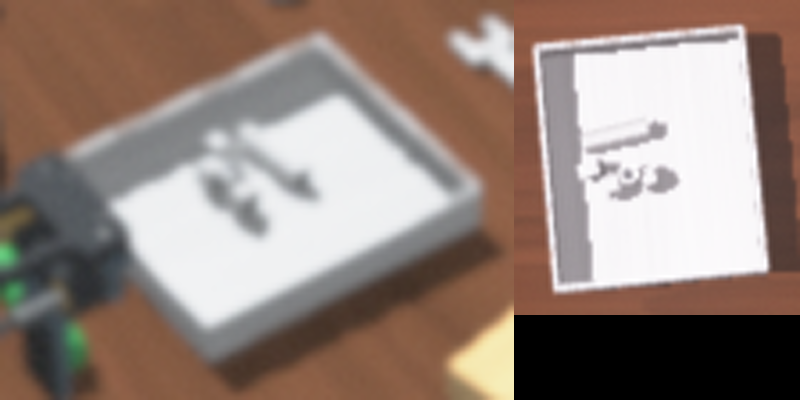

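The tray holds the long spacer at top px (286,177) and a cluster of the other pieces just below it, at about (280,189). The cup stands about 19 mm off the pad's middle towards −y (measured y −0.335). I'll grip it again and shift it.

Emit:
{"fn": "send_rows", "kwargs": {
  "deltas": [-0.018, 0.031, 0, 0, 1, -0.036, 0.062, 0, 0, 1, -0.054, 0.093, 0, 0, 1, -0.072, 0.124, 0.01, 0, 1, -0.09, 0.16, 0.03, 0, 1, -0.105, 0.195, 0.05, 0, 1, -0.1185, 0.218, 0.05, 0, 1, -0.1185, 0.218, 0.05, 0, 1, -0.1185, 0.218, 0.06, 0, 1, -0.1185, 0.218, 0.06, 0, 1],
  "force": 8
}}

```text
time: 14.07
ee_pos: [0.4666, -0.3331, 0.1372]
eef_rot: [-3.137, -0.005, 1.651]
wrist_force: [-0.6, 0.5, -0.3]
gripper_width: 0.0912
finger_force: 0.0
```

```bash
python3 -c "
from h import *
go(.467,-.335,.052,94.65)"
```

```text
delta [-0.0023  0.0007  0.0852] turn -0.001  axes x,y in world: [[-0.08, 0.997, 0.005], [0.997, 0.08, -0.005]]
```

Emit:
{"fn": "send_rows", "kwargs": {
  "deltas": [-0.002, 0.001, 0.03, 0, 1, -0.002, 0.001, 0.06, 0, 1, -0.002, 0.001, 0.08, 0, 1, -0.002, 0.001, 0.085, 0, 1, -0.002, 0.001, 0.085, 0, 1, -0.002, 0.001, 0.085, 0, 0.6, -0.002, 0.001, 0.085, 0, 0.6, -0.002, 0.001, 0.085, 0, 0.6, -0.002, 0.001, 0.085, 0, 0.6, -0.002, 0.001, 0.085, 0, 0.6, -0.002, 0.001, 0.085, 0, 0.6, -0.002, 0.001, 0.085, 0, 0.6],
  "force": 8
}}

```text
time: 15.07
ee_pos: [0.4693, -0.3371, 0.0573]
eef_rot: [3.14, 0.002, 1.65]
wrist_force: [-1.7, -0.8, 6.7]
gripper_width: 0.071
finger_force: 8.0
```

Emit:
{"fn": "send_rows", "kwargs": {
  "deltas": [0, 0, -0.006, 0, 0.6, 0, 0, -0.012, 0, 0.6, 0, 0, -0.014, 0, 0.6, 0.006, 0, -0.014, 0, 0.6, 0.012, 0, -0.014, 0, 0.6, 0.017, 0, -0.014, 0, 0.6, 0.019, 0, -0.014, 0, 0.6, 0.019, 0, -0.014, 0, 0.6, 0.019, 0, -0.008, 0, 0.6, 0.019, 0, -0.004, 0, 0.6, 0.019, 0, -0.002, 0, 0.6, 0.019, 0, -0.001, 0, 0.6]
}}

```text
time: 16.07
ee_pos: [0.4666, -0.3177, 0.0569]
eef_rot: [-3.14, -0.001, 1.65]
wrist_force: [-3.4, 0.5, 8.6]
gripper_width: 0.0708
finger_force: 8.0
```

Emit:
{"fn": "send_rows", "kwargs": {
  "deltas": [0, 0, 0.001, 0, 0.6, 0, 0, 0.002, 0, 0.6, 0, 0, 0.002, 0, 0.6],
  "force": 4
}}

```text
time: 16.32
ee_pos: [0.467, -0.3178, 0.055]
eef_rot: [-3.141, 0.0, 1.65]
wrist_force: [-2.5, -0.5, 3.5]
gripper_width: 0.0711
finger_force: 4.0
```

Release, rise, retreat and re-measure the cup and the spacer.

Emit:
{"fn": "send_rows", "kwargs": {
  "deltas": [0, 0, 0, 0, 0.79, 0, 0, 0, 0, 0.82, 0, 0, 0, 0, 0.9, 0, 0, 0, 0, 1, 0, 0, 0, 0, 1, 0, 0, 0, 0, 1, 0, 0, -0.03, 0, 1, 0, 0, -0.06, 0, 1, 0, 0, -0.09, 0, 1, 0, 0, -0.1, 0, 1]
}}

```text
time: 17.15
ee_pos: [0.4693, -0.3189, 0.1592]
eef_rot: [3.136, 0.005, 1.65]
wrist_force: [-0.2, 0.1, -0.4]
gripper_width: 0.0915
finger_force: 0.0
```

Emit:
{"fn": "send_rows", "kwargs": {
  "deltas": [0.02, -0.04, 0, 0, 1, 0.04, -0.08, 0, 0, 1, 0.06, -0.12, 0, 0, 1, 0.08, -0.16, 0, 0, 1, 0.1, -0.2, -0.03, 0, 1, 0.1, -0.22, -0.06, 0, 1, 0.1, -0.22, -0.06, 0, 1, 0.1, -0.22, -0.06, 0, 1]
}}

```text
time: 17.82
ee_pos: [0.2391, -0.2354, 0.2167]
eef_rot: [3.139, 0.004, 1.648]
wrist_force: [0.1, -0.1, 0.3]
gripper_width: 0.0913
finger_force: 0.0
```

```bash
cat > c.py <<'E'
from h import *
im=camera("top");si=camera("side");cv2.imwrite("pics/t4.png",im);cv2.imwrite("pics/si4.png",si);h=cv2.cvtColor(im,40)
m=((h[...,1]<100)&(h[...,2]>90)).astype(np.uint8)*255
c=blob(m,(380,185,432,226))[:,0]
r=c[c[:,0].argmax()];l=c[c[:,0].argmin()];t=c[c[:,1].argmin()];b=c[c[:,1].argmax()]
print(l,r,t,b)
print("y rim",onz("top",[r],.084)[0,1]+.036,"y foot",onz("top",[l],.006)[0,1]-.029,"x top",onz("top",[t],.084)[0,0]-.036,"x bot",onz("top",[b],.084)[0,0]+.036)
g=cv2.cvtColor(im,6)
for r in g[170:197,278:308]: print(" ".join("%3d"%v for v in r))
E
python3 c.py
```

```text
[390 205] [418 211] [403 193] [403 219]
y rim -0.31623313250735857 y foot -0.31638048486590076 x top 0.46769954133906727 x bot 0.46456920881936087
150 174 244 247 248 249 248 248 248 248 248 248 248 248 248 248 249 248 247 248 247 247 248 247 248 248 247 247 248 249
149 175 244 248 248 249 248 248 248 248 248 248 248 248 249 248 249 248 247 247 247 247 248 247 248 248 247 247 247 249
150 176 244 247 248 249 248 248 248 248 248 248 248 248 249 248 248 248 246 245 242 247 247 245 248 248 247 248 248 249
149 176 244 247 248 249 248 248 248 248 248 249 248 248 248 246 241 239 235 231 233 245 243 222 244 246 246 247 247 249
150 173 242 247 248 249 248 248 248 248 247 246 240 239 236 232 232 235 238 240 240 229 202 172 201 206 218 246 248 249
151 160 210 245 247 249 248 246 241 239 232 232 231 235 237 240 241 243 244 246 243 208 163 154 157 161 187 245 248 249
150 154 180 242 240 241 233 232 234 234 235 239 241 243 244 245 245 245 245 245 241 209 160 153 153 156 185 245 248 249
150 154 180 228 234 235 235 239 241 242 243 245 245 244 244 243 237 230 227 210 204 182 156 153 154 158 193 245 2
[... 1586 characters left out ...]
 246 240 241 247 248 248 248 245 201 190 190 187 168 148 167 220 225 196 172 151 154 157 157 162 190
153 150 153 178 245 248 248 249 248 248 247 246 238 206 160 153 153 150 155 175 230 188 157 148 151 154 159 171 191 238
154 152 154 179 244 248 249 249 248 247 233 207 194 177 157 155 156 155 161 191 240 225 202 173 169 171 190 236 241 248
155 151 153 178 244 248 248 249 248 246 221 164 167 159 155 156 159 171 189 237 245 243 242 238 237 237 240 247 249 249
155 151 154 177 242 247 248 249 248 246 233 211 216 178 170 171 189 236 241 247 246 247 248 248 247 247 248 249 249 249
155 151 152 161 210 245 248 249 248 247 245 242 243 239 237 238 241 247 248 248 247 247 248 249 248 248 248 248 249 249
```

Run:
```python
from h import *
E=onz("top",[[280.7,179.3],[297.5,175.3]],.014);d=E[1]-E[0];print(E,np.linalg.norm(d),np.degrees(np.arctan2(d[1],d[0])))
C=E.mean(0);u=d/np.linalg.norm(d);print("C",C)
n=np.array([-u[1],u[0],0]);n=n if n[0]>0 else -n
T=C+.016*u+.003*n;yaw=np.degrees(np.arctan2(-d[1],-d[0]));print("T",T,"yaw",yaw)
go(T[0],T[1],.10,yaw)
# check against side image: project spacer ends, print patch
print(px("side",[[*E[0,:2],.012],[*E[1,:2],.012],[*C[:2],.02]]))
g=cv2.cvtColor(cv2.imread("pics/si4.png"),6)
for r in range(182,212): print(r," ".join("%3d"%v for v in g[r,298:332]))
```

```text
[[ 0.55838011  0.04899051  0.014     ]
 [ 0.57017597 -0.00276745  0.014     ]] 0.053085110583369455 -77.16133390331804
C [0.56427804 0.02311153 0.014     ]
T [0.57075834 0.00817816 0.014     ] yaw 102.83866609668198
delta [0.2171 0.3483 0.1149] turn -0.146  axes x,y in world: [[-0.078, 0.997, -0.001], [0.997, 0.078, 0.001]]
[[312.61024113 188.15880285]
 [322.14654754 195.27014197]
 [317.30514553 190.13103906]]
182 125 144 163 178 183 181 171 153 142 136 132 131 131 131 131 129 132 131 133 135 134 135 136 135 136 138 146 159 179 202 215 214 194 161
183 156 176 184 182 174 160 148 137 133 130 130 129 131 129 133 132 133 134 134 135 134 135 135 139 145 160 180 203 220 230 235 235 226 201
184 176 178 172 159 148 139 134 130 130 130 131 130 132 134 134 137 136 138 136 135 135 138 145 160 179 204 220 230 236 239 240 239 237 226
185 164 157 146 138 133 130 130 131 130 131 132 134 134 139 146 148 145 140 140 140 148 160 179 203 220 231 236 239 240 240 240 240 239 236
186 143 136 131 131 128 131 129 131 133 136 137 137 140 154 171 182 173 162 162 171 183 203 220 230 236 239 240 240 241 240 24
[... 2813 characters left out ...]

207 240 240 240 240 240 240 240 240 240 240 241 241 241 240 240 238 232 230 234 239 241 241 241 241 241 241 241 240 240 240 240 240 240 239
208 240 240 240 240 241 240 240 241 241 241 241 241 241 241 241 241 240 240 240 241 241 241 241 241 240 241 241 240 240 240 240 239 237 234
209 241 240 241 241 241 241 241 241 241 241 241 241 242 242 242 242 241 241 241 241 241 241 241 241 241 241 241 241 240 239 238 234 226 213
210 241 240 241 241 241 241 241 241 241 241 241 242 242 242 242 241 241 241 241 241 241 241 241 241 241 241 241 239 238 234 225 213 192 169
211 240 241 241 242 242 242 242 242 242 242 241 242 242 241 241 241 241 241 241 241 241 241 241 241 241 240 238 234 226 213 191 169 151 140
```

The side view agrees: the spacer's shaded flank runs (313,191) to (321,196), as projected. I grip it towards its −y end, with a narrow opening to miss the nuts.

Emit:
{"fn": "send_rows", "kwargs": {
  "deltas": [0.02, 0.032, 0, -0.02, 0.3, 0.04, 0.064, 0, -0.04, 0.3, 0.06, 0.096, 0, -0.06, 0.3, 0.08, 0.128, 0, -0.08, 0.3, 0.1, 0.16, 0, -0.1, 0.3, 0.12, 0.192, 0, -0.12, 0.3, 0.14, 0.224, 0.01, -0.146, 0.3, 0.16, 0.256, 0.03, -0.146, 0.3, 0.18, 0.29, 0.05, -0.146, 0.3, 0.2, 0.32, 0.07, -0.146, 0.3, 0.212, 0.34, 0.09, -0.146, 0.3, 0.217, 0.348, 0.115, -0.146, 0.3],
  "force": 10
}}

```text
time: 18.92
ee_pos: [0.5738, 0.012, 0.0965]
eef_rot: [3.14, -0.001, 1.799]
wrist_force: [0.3, -0.3, 0.5]
gripper_width: 0.0275
finger_force: 0.0
```

Emit:
{"fn": "send_rows", "kwargs": {
  "deltas": [0, 0, 0, 0, 0.29, 0, 0, 0, 0, 0.29, 0, 0, 0, 0, 0.29]
}}

```text
time: 19.17
ee_pos: [0.5697, 0.0086, 0.0993]
eef_rot: [-3.14, -0.0, 1.796]
wrist_force: [0.7, -0.8, 0.3]
gripper_width: 0.0265
finger_force: 0.0
```

```bash
python3 -c "
from h import *
go(.5708,.0082,.0255,102.84)"
```

```text
delta [-0.0007  0.0011  0.0738] turn 0.001  axes x,y in world: [[-0.223, 0.975, 0.0], [0.975, 0.223, -0.002]]
```

Emit:
{"fn": "send_rows", "kwargs": {
  "deltas": [0, 0.001, 0.03, 0, 0.29, 0, 0.001, 0.05, 0, 0.29, 0, 0.001, 0.06, 0, 0.29, 0, 0.001, 0.066, 0, 0.29, 0, 0.001, 0.07, 0, 0.29, 0, 0.001, 0.073, 0, 0.29, 0, 0.001, 0.073, 0, 0.29]
}}

```text
time: 19.75
ee_pos: [0.5713, 0.0086, 0.0275]
eef_rot: [3.14, 0.0, 1.796]
wrist_force: [-0.2, 0.3, 0.7]
gripper_width: 0.0266
finger_force: 0.0
```

Emit:
{"fn": "send_rows", "kwargs": {
  "deltas": [0, 0, 0.001, 0, 0.2, 0, 0, 0.001, 0, 0.15, 0, 0, 0.001, 0, 0.1, 0, 0, 0.001, 0, 0.1, 0, 0, 0.001, 0, 0.1, 0, 0, 0.001, 0, 0.1],
  "force": 30
}}

```text
time: 20.25
ee_pos: [0.5713, 0.0088, 0.0266]
eef_rot: [3.14, 0.0, 1.796]
wrist_force: [-0.6, -0.5, 5.6]
gripper_width: 0.0172
finger_force: 30.0
```

Emit:
{"fn": "send_rows", "kwargs": {
  "deltas": [0, 0, -0.01, 0, 0.1, 0, 0, -0.03, 0, 0.1, 0, 0, -0.05, 0, 0.1, 0, 0, -0.07, 0, 0.1, 0, 0, -0.075, 0, 0.1, 0, 0, -0.075, 0, 0.1, 0, 0, -0.075, 0, 0.1]
}}

```text
time: 20.83
ee_pos: [0.5704, 0.0088, 0.1005]
eef_rot: [-3.141, -0.0, 1.796]
wrist_force: [0.3, -1.3, -1.1]
gripper_width: 0.0169
finger_force: 30.0
```

```bash
cat > sp.py <<'E'
from h import *
s=read_state();print(s["ee_pos"],s["gripper_width"],s["wrist_force"])
si=camera("side");cv2.imwrite("pics/si5.png",si);g=cv2.cvtColor(si,6)
T=s["ee_pos"];print(px("side",[T,T+[0,0,-.019]]));u,v=px("side",[T])[0].astype(int)
for r in range(v-14,v+22): print(r," ".join("%3d"%v for v in g[r,u-20:u+18]))
print(u-20)
E
python3 sp.py
```

```text
[0.57041603 0.00880294 0.10047746] 0.016940935461008996 [ 0.26438579 -1.25216647 -1.09479636]
[[320.35672396 175.6424925 ]
 [320.42358705 179.5546087 ]]
161  84  84  84  85  82  83  82  78  70  61  60  64  68  73  72  70  70  65  64  67  74  83  85  80  75  68  72  77  79  68  52  50  47  63  81  98 105 105
162  83  83  85  84  83  85  82  81  76  65  58  57  60  67  66  63  64  67  73  80  83  84  82  73  68  68  73  84  81  73  57  51  56  70  89 101 104 105
163  83  83  83  84  84  85  83  81  79  72  60  54  55  56  58  57  67  76  83  85  81  73  69  67  68  72  75  81  83  76  66  66  73  83  96 102 105 106
164  79  81  83  83  85  83  82  82  79  74  68  61  55  52  52  53  67  80  84  78  67  57  55  56  65  73  77  79  82  79  77  82  90  96 101 104 103 105
165  69  75  81  82  81  83  82  83  82  80  77  70  64  53  50  52  65  75  75  66  54  50  50  52  59  71  77  80  87  88  89  94 100 101 103 102 103 104
166  63  66  74  79  82  82  85  87  90  85  79  75  68  61  52  53  61  73  77  68  55  49  47  52  58  67  76  87  95  98  99 101 103 104 103 102 102 102
167  63  62
[... 3972 characters left out ...]
 241 241 241 241 241 241 241 241 241 240 240 240 240 240 240 240 240 239
193 143 158 168 177 187 208 221 223 215 200 192 210 229 238 241 241 241 241 241 241 241 241 241 242 241 241 241 241 240 240 240 240 240 240 240 240 240 240
194 169 197 215 215 210 212 217 218 217 209 193 193 216 233 240 241 241 242 241 241 242 242 241 241 241 241 241 240 240 240 240 240 240 239 240 239 240 240
195 207 227 233 229 213 192 186 183 192 201 195 185 201 226 238 241 242 242 242 241 241 241 241 241 241 240 240 240 240 241 240 240 240 240 240 240 240 239
196 231 237 238 233 213 181 157 144 154 174 183 186 201 224 237 241 241 241 242 241 241 241 240 240 241 240 240 240 240 240 240 240 240 240 240 240 240 240
300
```

The spacer is held level enough, end near (312,174) to (322,178). Now to the block, turning to its long axis.

```bash
python3 -c "
from h import *
go(.5986,-.235,.10,16.1)"
```

```text
delta [-2.44e-01 -2.65e-02 -2.00e-04] turn 1.515  axes x,y in world: [[-0.223, 0.975, 0.001], [0.975, 0.223, -0.002]]
```

Emit:
{"fn": "send_rows", "kwargs": {
  "deltas": [-0.01, -0.001, 0, 0.08, 0.1, -0.03, -0.003, 0, 0.19, 0.1, -0.05, -0.005, 0, 0.3, 0.1, -0.075, -0.008, 0, 0.41, 0.1, -0.1, -0.011, 0, 0.52, 0.1, -0.125, -0.013, 0, 0.63, 0.1, -0.15, -0.016, 0, 0.74, 0.1, -0.175, -0.019, 0, 0.85, 0.1, -0.2, -0.021, 0, 0.96, 0.1, -0.22, -0.024, 0, 1.07, 0.1, -0.235, -0.026, 0, 1.18, 0.1, -0.244, -0.0265, 0, 1.29, 0.1]
}}

```text
time: 21.88
ee_pos: [0.5986, -0.2367, 0.0988]
eef_rot: [-3.139, 0.002, 0.499]
wrist_force: [0.9, 0.5, 0.0]
gripper_width: 0.017
finger_force: 30.0
```

Emit:
{"fn": "send_rows", "kwargs": {
  "deltas": [0, 0, 0, 0.11, 0.1, 0, 0, 0, 0.22, 0.1, 0, 0, 0, 0.225, 0.1, 0, 0, 0, 0.225, 0.1]
}}

```text
time: 22.22
ee_pos: [0.5988, -0.2347, 0.0994]
eef_rot: [-3.14, 0.002, 0.283]
wrist_force: [0.3, -0.1, -0.6]
gripper_width: 0.017
finger_force: 30.0
```

```bash
python3 -c "
from h import *
go(.5986,-.235,.062,16.1);print(read_state()['gripper_width'])"
```

```text
delta [-0.0001  0.0003  0.0374] turn 0.002  axes x,y in world: [[0.96, 0.279, -0.002], [0.279, -0.96, -0.002]]
0.01703973779408094
```

Emit:
{"fn": "send_rows", "kwargs": {
  "deltas": [0, 0, 0.01, 0, 0.1, 0, 0, 0.022, 0, 0.1, 0, 0, 0.032, 0, 0.1, 0, 0, 0.037, 0, 0.1, 0, 0, 0.037, 0, 0.1],
  "force": 20
}}

```text
time: 22.63
ee_pos: [0.5982, -0.2343, 0.0615]
eef_rot: [-3.139, 0.003, 0.281]
wrist_force: [0.5, 0.1, -1.1]
gripper_width: 0.0178
finger_force: 20.0
```

Emit:
{"fn": "send_rows", "kwargs": {
  "deltas": [0, 0, 0.002, 0, 0.1, 0, 0, 0.004, 0, 0.1, 0, 0, 0.005, 0, 0.1, 0, 0, 0.005, 0, 0.1]
}}

```text
time: 22.97
ee_pos: [0.5996, -0.235, 0.0591]
eef_rot: [3.141, -0.0, 0.281]
wrist_force: [-0.2, -0.8, -0.1]
gripper_width: 0.0174
finger_force: 20.0
```

Emit:
{"fn": "send_rows", "kwargs": {
  "deltas": [0, 0, 0.001, 0, 0.1, 0, 0, 0.002, 0, 0.1, 0, 0, 0.003, 0, 0.1, 0, 0, 0.003, 0, 0.1],
  "force": 10
}}

```text
time: 23.3
ee_pos: [0.5994, -0.235, 0.0558]
eef_rot: [-3.141, 0.0, 0.281]
wrist_force: [0.7, -0.3, -0.8]
gripper_width: 0.0177
finger_force: 10.0
```

Emit:
{"fn": "send_rows", "kwargs": {
  "deltas": [0, 0, 0.001, 0, 0.1, 0, 0, 0.002, 0, 0.1, 0, 0, 0.002, 0, 0.1, 0, 0, 0.002, 0, 0.1],
  "force": 6
}}

```text
time: 23.63
ee_pos: [0.5995, -0.235, 0.0538]
eef_rot: [-3.141, 0.0, 0.281]
wrist_force: [0.3, 0.2, -0.1]
gripper_width: 0.018
finger_force: 6.0
```

```bash
python3 sp.py
```

```text
[ 0.59946158 -0.23500493  0.0538479 ] 0.018020574845593017 [ 0.25324668  0.15766866 -0.06567628]
[[363.6211395  224.35815049]
 [363.3504178  228.14112038]]
210  79  71  64  62  58  61  54  52  56  62  66  70  76  80  76  72  77  81  78  72  64  57  51  47  48  50  47  48  48  48  48  50  56  69  85  94  96  89
211  64  59  60  61  58  57  53  53  50  55  62  74  81  85  78  70  73  80  84  79  72  66  58  55  51  47  48  46  47  47  47  47  55  70  83  89  89  81
212  58  58  59  57  59  58  59  57  55  54  63  77  84  84  79  74  74  77  79  79  77  75  72  64  55  50  48  48  48  46  48  48  56  67  79  80  72  62
213  57  55  58  60  62  65  73  72  75  68  68  78  84  84  80  79  77  73  70  67  70  75  77  77  67  60  53  50  49  47  49  51  58  66  68  65  58  54
214  54  58  61  66  72  80  87  92  92  86  81  82  84  83  79  78  75  68  60  56  59  63  71  77  76  71  63  55  50  48  48  51  57  60  57  53  49  47
215  58  63  71  79  86  92  96 102 100  98  95  93  88  83  76  72  68  60  52  48  48  52  58  68  75  77  71  61  51  52  48  49  52  51  52  49  47  48
216  65 
[... 3975 characters left out ...]
 125 128 130 131 127 125 118 106  91  77  66  62  60  61  58  61  61  65
242 160 165 176 178 166 148 131 119 110 102  99  93  90  78  74  78  89 104 116 121 125 126 129 129 125 119 106  90  74  65  60  57  56  60  61  66  72  78
243 157 163 171 175 171 163 157 145 126 112 104  99  97  91  82  76  79  89 102 111 122 128 130 128 119 107  90  73  61  61  59  59  58  60  62  70  83  96
244 150 153 153 156 159 162 171 170 154 131 111 106 103 100  94  89  81  77  82  96 112 123 126 120 107  90  73  63  58  59  56  58  56  58  58  70  90 101
245 149 148 148 147 147 152 165 179 180 161 134 111 102 102 100  96  90  76  68  75  90 103 110 104  88  71  62  57  56  59  57  58  60  58  60  70  85  99
343
```

Emit:
{"fn": "send_rows", "kwargs": {
  "deltas": [0, 0, 0.001, 0, 0.1, 0, 0, 0.0015, 0, 0.1, 0, 0, 0.0015, 0, 0.1]
}}

```text
time: 23.93
ee_pos: [0.5996, -0.2351, 0.0526]
eef_rot: [3.142, -0.0, 0.281]
wrist_force: [-0.1, 0.8, 0.1]
gripper_width: 0.0174
finger_force: 6.0
```

Emit:
{"fn": "send_rows", "kwargs": {
  "deltas": [0, 0, 0.0005, 0, 0.1, 0, 0, 0.001, 0, 0.1, 0, 0, 0.001, 0, 0.1],
  "force": 4
}}

```text
time: 24.18
ee_pos: [0.5997, -0.235, 0.052]
eef_rot: [3.141, -0.001, 0.281]
wrist_force: [-1.5, 0.6, 3.9]
gripper_width: 0.0178
finger_force: 4.0
```

Emit:
{"fn": "send_rows", "kwargs": {
  "deltas": [0, 0, 0, 0, 0.2, 0, 0, 0, 0, 0.22, 0, 0, 0, 0, 0.26, 0, 0, 0, 0, 0.32, 0, 0, 0, 0, 0.4, 0, 0, 0, 0, 0.4, 0, 0, -0.02, 0, 0.4, 0, 0, -0.05, 0, 0.4, 0, 0, -0.08, 0, 0.4, 0, 0, -0.1, 0, 0.4]
}}

```text
time: 25.02
ee_pos: [0.6004, -0.2354, 0.1541]
eef_rot: [3.14, -0.003, 0.281]
wrist_force: [0.4, -0.2, 0.5]
gripper_width: 0.0367
finger_force: 0.0
```

Emit:
{"fn": "send_rows", "kwargs": {
  "deltas": [-0.03, -0.02, 0, 0, 0.4, -0.06, -0.04, 0, 0, 0.4, -0.09, -0.06, -0.01, 0, 0.4, -0.12, -0.09, -0.03, 0, 0.4, -0.15, -0.12, -0.05, 0, 0.4, -0.18, -0.14, -0.06, 0, 0.4, -0.21, -0.16, -0.06, 0, 0.4, -0.24, -0.18, -0.06, 0, 0.4, -0.27, -0.2, -0.06, 0, 0.4, -0.27, -0.2, -0.06, 0, 0.4]
}}

```text
time: 25.85
ee_pos: [0.2781, -0.1151, 0.2106]
eef_rot: [-3.139, 0.004, 0.281]
wrist_force: [0.2, 0.0, 0.2]
gripper_width: 0.0365
finger_force: 0.0
```

```bash
python3 c.py
python3 - <<'E'
from h import *
im=cv2.imread("pics/t4.png");g=cv2.cvtColor(im,40)
u=onz("top",[[0,0]],0)
for r in range(136,184): print(r,"".join(("#" if p[1]<35 and p[2]>150 else "+" if p[1]<45 else "o" if p[2]>200 else "-" if p[2]>160 else ".") for p in g[r,345:400]))
print(px("top",[[.6139,-.2307,.045]]),read_state()["ee_pos"])
E
```

```text
[390 205] [418 211] [403 193] [403 219]
y rim -0.31623313250735857 y foot -0.31638048486590076 x top 0.46769954133906727 x bot 0.46456920881936087
150 174 243 247 248 249 247 247 248 248 248 248 247 248 248 248 249 247 247 247 247 247 247 247 247 248 247 247 247 249
149 174 243 247 248 249 248 247 248 247 248 248 248 248 248 248 249 248 247 247 247 247 248 247 248 248 247 247 247 249
149 174 243 247 248 249 248 247 248 248 248 248 248 248 248 248 249 248 247 247 247 247 247 247 248 248 247 247 247 249
148 175 243 247 248 249 248 247 248 248 248 248 248 248 248 248 249 248 247 247 247 247 247 247 248 248 247 247 247 249
149 173 241 247 248 249 248 247 248 248 248 248 248 248 248 248 248 248 247 247 247 247 247 247 248 248 248 247 247 249
149 159 209 245 248 249 249 247 248 249 248 248 248 248 249 248 248 249 247 247 248 247 247 247 248 248 248 247 248 249
149 152 179 244 248 249 249 247 248 249 247 249 248 248 249 248 248 249 247 247 248 248 247 247 248 248 248 247 248 248
149 151 175 244 248 249 249 248 248 249 248 248 248 248 249 249 248 249 247 247 248 248 247 247 247 248 248 247 2
[... 4534 characters left out ...]
oooooooooooooo--................
174 ................-ooooooooooooooooo--...................
175 .................oooooooooooooo--......................
176 .................-ooooooooo--..........................
177 .................-oooooo--.............................
178 .................-ooo-.................................
179 ..................--...................................
180 .......................................................
181 .......................................................
182 .......................................................
183 .......................................................
[[372.37331565 158.52405511]] [ 0.28410479 -0.11751833  0.21182427]
```

Spacer lies flat in the middle of the block and the other pieces are unmoved in the tray. One difference check for strays and moved bystanders before handing in.

Run:
```python
from h import *
a=cv2.imread("pics/top0.png");b=cv2.imread("pics/t4.png")
d=(cv2.absdiff(a,b).max(2)>60).astype(np.uint8)*255
n,l,s,c=cv2.connectedComponentsWithStats(d)
for i in range(1,n):
    if s[i,4]>4 and s[i,1]>60: print(s[i],c[i].round())
g=cv2.cvtColor(b,6)
for r in range(191,221,1): print(" ".join("%3d"%v for v in g[r,388:421]))
```

```text
[372 151   9  19  66] [376. 161.]
[284 185   7   6  18] [287. 187.]
[280 186   2   4   6] [280. 188.]
[289 187   9   9  34] [294. 192.]
[299 187   9   7  39] [304. 190.]
[390 194  29  26 566] [404. 206.]
[189 198  26  26 353] [203. 211.]
[215 203  14   4  24] [221. 204.]
[215 209  30  13 250] [230. 215.]
[419 208  17   4  56] [427. 209.]
[419 215  12   3  32] [424. 216.]
[ 438  246  116  145 7247] [505. 308.]
[371 261   3   3   7] [372. 262.]
[357 262   8   4  16] [361. 263.]
[ 295  265  194  135 7309] [381. 336.]
[334 266   4  11  16] [336. 270.]
[342 266  18  11  82] [351. 271.]
[363 266  23  25 292] [376. 277.]
[392 267   6   9  23] [394. 272.]
[ 176  272  149   43 2867] [250. 292.]
[305 281   2   3   5] [306. 282.]
[   0  288  101  112 6000] [ 38. 345.]
[390 290   4   8  13] [392. 293.]
[308 302   2   3   5] [308. 303.]
[397 303  22   4  47] [406. 304.]
[325 318   4   5  11] [326. 320.]
[330 321  12   5  17] [335. 323.]
[593 321   2   5   9] [594. 323.]
[321 327   5   2   6] [323. 328.]
[ 225  331   78   69 2036] [268. 364.]
[295 343  18  15 162] [304. 349.]
[314 349  13  13  61]
[... 3612 characters left out ...]
 213 225 226 183 102  57  56  56  55  56
 57  55  57  56  57  67  92 125 158 192 222 232 214 173 144 125 116 108 111 138 174 196 214 228 216 158  94  52  50  55  56  57  56
 58  55  55  54  55  56  59  72  92 111 141 180 210 228 205 167 148 142 150 173 197 231 229 182 141  78  49  41  46  51  56  56  55
 56  55  56  55  54  55  54  56  59  63  73  92 122 149 151 170 207 212 213 206 186 170 137  93  69  51  50  52  56  60  62  62  62
 59  56  56  57  56  55  54  55  55  57  56  59  63  71  79  98 123 128 127 121 106  88  70  66  71  81  88  90  91  91  92  91  92
 64  56  55  56  56  56  55  54  55  56  56  55  55  56  55  58  63  65  66  64  70  84  88  90  92  95  97  97  97  97  97  97  99
```

```bash
python3 -c "
from station import *
print(hand_in())"
```

```text
the job is handed in; nothing more can be done
None
```

I handed the job in at about 26 s. The cup stands empty in the middle of the black pad and the long spacer lies flat on the wooden block; the other pieces are in the tray (cup checked empty, not counted one by one) and nothing else on the bench appears moved.

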